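# Move three board fixtures on by one station

### The arm

A 6-joint arm with a two-finger parallel gripper is mounted at the origin on a cart in front of the work surface, level with it; the furniture and walls round the work are solid. World frame = base frame: x ahead of the robot, y to its left, z up, the work surface at z = 0. Lengths are in m, angles in rad, forces in N, time in s.
With the tool pointing down it reaches from about 0.275 to 0.85 m from the base axis. Payload 5.2 kg.
Tool frame: the origin (TCP) lies midway between the tips of the shut fingers; the grasp point (between the pads) lies 19 mm behind it; z points along the fingers, y is the line along which they close (so a half turn about z gives the same grasp; the last joint's range is limited). The gripper opens to 85 mm and grips with 20 to 120 N. Pads are 22 mm wide; open, the fingers measure 114 mm over their backs; the gripper's body (76 mm by 85 mm) begins 54 mm behind the grasp point. The pads swing forward as they close: fully open they stand 13 mm farther back than shut.
Start: joints at [-1.386, 0.259, 1.535, -0, 1.348, -0.203], TCP at [0.208, -0.509, 0.231] pointing down, gripper open.
Joint ranges: [-3.14, 3.14], [-0.91, 2.08], [0.19, 2.58], [-1.22, 4.36], [0.22, 2.71], [-3.12, 3.12]. Speed limits (rad/s): [2.57, 2.57, 3.14, 3.14, 3.14, 3.14].

### API

Orientations are given as a unit quaternion [x, y, z, w].
In Python, from workcell import bot, vision gives the robot as it stands. The module is installed in compiled form; this text tells all that it offers.
- The arm moves only by the tool jog_arm, never from a script. Its argument "steps" is a list of rows, each a list of 2 entries, a list of its own where there are three numbers: the shift along the world's x, y, z each as a share of 75 cm, from -1 to 1, then the turn, a rotation vector about the world's x, y, z each as a share of 2 rad, from -1 to 1. A call has exactly 8 rows; each row shifts and turns the commanded pose from where the row before left it; what a row does not reach is not made up. A row lasts 1/8 s, in which the tool goes at most 62.5 mm and 10.7 degrees, less where a joint would pass 70% of its speed; a pose out of reach is approached as far as the arm can. A call with a number of a shift or a turn outside -1 to 1 is refused whole. A call with a gripper value outside its range is refused whole. "hand" is the opening, from 0 (shut) to 1 (fully open), set as the call begins (left out, the last holds). The fingers move at their own pace and stop on an object; "newtons" is the grip in N (left out, the last holds). Time passes only in rows, so rows that do not move let the fingers close, or fill a call up. It gives the time, the measured TCP pose, the force, the opening and the grip force at its end, in the units of the state.
- bot.sense(): the state, without advancing time (a new reading comes with each control period).
- vision.camera(name): name is "scene" or "side" or "wrist"; returns a dict with "frame" (400x640x3 uint8, blue, green, red), "fx", "fy", "cx", "cy" (pixels), "R" (3x3) and "t" (3): a world point X has camera coordinates R X + t; the wrist camera has in their place "T_tool_cam" (4x4, takes a point from camera to tool coordinates, whose origin is the TCP and whose axes are the flange's). Camera axes: x right, y down, z forward; pixel columns grow to the right and rows downward; lengths in m; the calibration is good to about 2 mm. The wrist camera is an equidistant fisheye: a pixel r from the principal point sees the ray r / f radians off the axis. A picture is of the moment at which its call begins: read the wrist's pose just before it. There is no depth.
- bot.job_done(): hands the job in; it is judged then, once.
The state is a dict: "time_s": time; "joints": joint angles; "dq": joint speeds; "effort": joint torques, N m; "eef_pos": TCP position; "tcp_rot": TCP orientation; "wrist_force": force on the tool from outside, world axes, zero at the start; "wrist_torque": the same for the moment, N m; "finger_gap": opening from 0.0 (shut) to 1.0 (fully open); "grip_force": force on a finger pad.
Only numpy, scipy, OpenCV 4.12 (cv2) and the standard library are available. Lean on these libraries where they do the work, as an engineer would, in place of code of your own. Each camera call takes 0.05 s, during which the arm holds its last target. There are 200 camera calls.

### The job

All three board fixtures are due at their next station: the one with the L-shaped board, now dry, goes from the drain rack onto the preheater, the one with the round board goes from the preheater onto the finned cooling block, and the one with the two strip boards goes from the cooling block onto the drain rack. Each station holds only one, so set one aside on the empty silicone pad or another clear spot on the way; lift them by the bridge, keep them level, set them down without dropping, and leave each sitting flat inside its station's edge, released, lying lengthwise in it. Do not shift the paste tin and the solder spool that stand among them.

Things in the scene. Friction and masses are not known exactly. Their poses are not given: they have to be found in the camera images.
- fixture_l: Pale plate 84 (x) x 60 (y) x 7 mm with one green L-shaped board on top (72 mm arm along the -y edge, 26 mm wide arm along the -x end). Over its middle, along x, an aluminium bridge bar to lift it by: 84 mm long, 14 mm wide, sides 27 to 41 mm above the underside, low nuts at its ends (top 47 mm), 15 mm open below. ~0.16 kg. Origin: centre of the underside; may be turned half round.
- fixture_round: Pale plate 84 (x) x 60 (y) x 7 mm with one green round board on top, 54 mm across. Over its middle, along x, an aluminium bridge bar to lift it by: 84 mm long, 14 mm wide, sides 27 to 41 mm above the underside, low nuts at its ends (top 47 mm), 15 mm open below. ~0.16 kg. Origin: centre of the underside; may be turned half round.
- fixture_strips: Pale plate 84 (x) x 60 (y) x 7 mm with two green strip boards on top, 74 x 12 mm, one along each long edge. Over its middle, along x, an aluminium bridge bar to lift it by: 84 mm long, 14 mm wide, sides 27 to 41 mm above the underside, low nuts at its ends (top 47 mm), 15 mm open below. ~0.16 kg. Origin: centre of the underside; may be turned half round.
- preheater: Fixed white box, 118 x 96 mm, display and dial on its front (-x) face; on top an aluminium plate with a steel lip all round. A fixture rests on the plate, 44 mm above the table; the lip is 5.5 mm higher. Nest inside 100 (x) x 76 (y) mm: 8 mm play round a fixture lying along x. Origin: centre of the nest, at table height; z up.
- cooling_block: Fixed aluminium heat sink, 108 x 92 mm, fins along x, black fan box (13 mm thick) on its +x end, a dark stop at each corner. A fixture rests on the fin tips, 30 mm above the table; the stops are 6 mm higher. Nest inside 100 (x) x 76 (y) mm: 8 mm play round a fixture lying along x. Origin: centre of the nest, at table height; z up.
- drain_rack: Fixed steel wire rack in a shallow steel pan of 120 x 96 mm. A fixture rests on its cross wires, 30 mm above the table; the guard wire all round is 7 mm higher. Nest inside 100 (x) x 76 (y) mm: 8 mm play round a fixture lying along x. Origin: centre of the nest, at table height; z up.
- silicone_pad: Fixed flat grey ribbed silicone pad, 116 (x) x 92 (y) mm, 7 mm thick, empty at the start: the free spot. Origin: centre of its underside, at table height; z up.
- flux_tin: Loose round tan paste tin, 44 mm across, 22 mm high, standing on the table among the stations: a bystander, not to be shifted. Origin: centre of its underside.
- wire_spool: Loose solder spool, orange-tan top, 50 mm across, 37 mm high, standing on its flange on the table among the stations: a bystander, not to be shifted. Origin: centre of its underside.

How it is judged:
At the end, for the whole second after the job is handed in: L-board fixture in the preheater's nest, round-board one in the cooling block's, strip-board one in the drain rack's: centres within 13.5 mm, underside within 3 mm of resting height, level within 0.06 rad, lengthwise within 0.35 rad (either way round), at rest (horizontal distance between fixture_l and preheater below 0.0135 m and z of fixture_l in the frame of preheater between 0.041 and 0.047 m and angle between each of fixture_l, fixture_round, fixture_strips's own z axis and vertical below 0.06 rad and angle between the x axis of fixture_l and the x axis of preheater, either way round below 0.35 rad and linear speed of each of fixture_l, fixture_round, fixture_strips below 0.01 m/s and angular speed of each of fixture_l, fixture_round, fixture_strips below 0.1 rad/s and horizontal distance between fixture_round and cooling_block below 0.0135 m and z of fixture_round in the frame of cooling_block between 0.027 and 0.033 m and angle between the x axis of fixture_round and the x axis of cooling_block, either way round below 0.35 rad and horizontal distance between fixture_strips and drain_rack below 0.0135 m and z of fixture_strips in the frame of drain_rack between 0.027 and 0.033 m and angle between the x axis of fixture_strips and the x axis of drain_rack, either way round below 0.35 rad); the robot touches nothing.
It fails at once if a fixture is tipped by more than 0.5 rad (angle between any of fixture_l, fixture_round, fixture_strips's own z axis and vertical above 0.5 rad).
It fails at once if a fixture is dropped or flung: it moves faster than 1.2 m/s (linear speed of any of fixture_l, fixture_round, fixture_strips above 1.2 m/s).
It fails at once if the paste tin or the solder spool is shifted by more than 20 mm (distance of any of flux_tin, wire_spool from where it was at the start of the episode above 0.02 m).
It also fails if it takes over 109 s, if anything falls off the work surface, if the arm or the gripper's body presses on something with over 40 N, if the wrist force passes 120 N, or if a joint passes its speed limit or range.

## Working session

There is one attempt and no reset: what is moved stays moved. The work goes in short steps, Python scripts to look and compute and a tool call to move; the robot and the scene stay as the last step left them, time stands still between calls to the robot, and variables do not carry over. Pictures are saved under pics/ and viewed, at most 14 in all, crops included, and the job is handed in when it is done.

Besides the shell and the picture viewer there is one more tool, called as name(argument=value, ...) on one line, values as JSON. jog_arm: Moves the arm, as the interface text tells. Shift numbers are shares of 75 cm and turn numbers shares of 2 rad, none past 1 either way. Its arguments: {"type":"object","properties":{"steps":{"type":"array"},"hand":{"type":"number"},"newtons":{"type":"number"}},"required":["steps"]}

```bash
mkdir -p pics; python3 - <<'E'
from workcell import bot, vision
import cv2,numpy as np
s=bot.sense();print(s)
for n in("scene","side","wrist"):
    c=vision.camera(n);cv2.imwrite(f"pics/{n}0.png",c["frame"])
    print(n,{k:(np.round(v,4).tolist() if hasattr(v,'tolist') else v) for k,v in c.items() if k!="frame"})
E
```

```text
{'time_s': 0.0, 'joints': array([-1.38581585e+00,  2.59349207e-01,  1.53608621e+00,  4.25324875e-07,
        1.34801781e+00, -2.02781276e-01]), 'dq': array([ 8.79501776e-04, -5.95287192e-04,  7.76379847e-04, -8.45578517e-04,
       -3.64655314e-06,  1.65810908e-03]), 'effort': array([ 1.17833286e-03, -4.46024895e+01, -2.90572125e+01, -1.72606292e-04,
        1.13867203e-02,  1.15056338e-05]), 'eef_pos': array([ 0.20789552, -0.50861739,  0.23047011]), 'tcp_rot': array([ 9.81263489e-01,  1.92668368e-01,  8.48713736e-06, -9.30244208e-04]), 'wrist_force': array([-0.40985668, -0.18408959,  0.36870978]), 'wrist_torque': array([ 0.02969062,  0.03418287, -0.00603525]), 'grip_force': 0.0, 'finger_gap': 0.9995088806965191}
scene {'fx': 487.8702215564038, 'fy': 487.8702215564038, 'cx': 320.6455804037174, 'cy': 196.79596557206077, 'R': [[-0.839, -0.5437, -0.0219], [-0.2168, 0.3711, -0.9029], [0.499, -0.7528, -0.4292]], 't': [0.4775, 0.1395, 1.0129]}
side {'fx': 375.15472630088107, 'fy': 375.15472630088107, 'cx': 310.04236128315773, 'cy': 208.45752173037718, 'R': [[-0.9832, -0.1822, -0.0107], [-0.1155, 0.6663, -0.7367], [0.1413, -0.7231, -0.6761]], 't': [0.5158, 0.0879, 0.9074]}
wrist {'fx': 309.70691628693146, 'fy': 309.70691628693146, 'cx': 319.3854775434329, 'cy': 205.08220821074946, 'T_tool_cam': [[-0.0002, -0.9498, -0.3127, 0.0791], [1.0, -0.0001, -0.0003, -0.0001], [0.0003, -0.3127, 0.9498, -0.1437], [0.0, 0.0, 0.0, 1.0]]}
```

View pics/scene0.png

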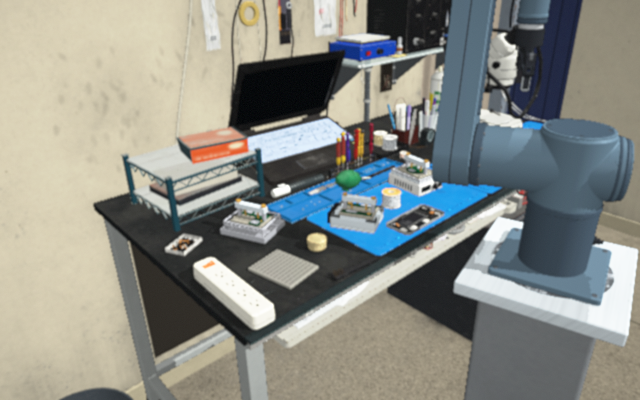

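View pics/side0.png

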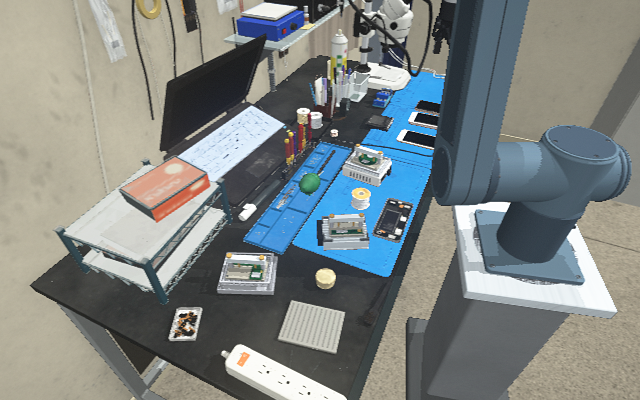

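```bash
python3 - <<'E'
import cv2
a=cv2.imread("pics/side0.png")
cv2.imwrite("pics/c1.png",cv2.resize(a[235:365,205:355],None,fx=4.6,fy=4.6,interpolation=cv2.INTER_CUBIC))
cv2.imwrite("pics/c2.png",cv2.resize(a[135:255,305:425],None,fx=5,fy=5,interpolation=cv2.INTER_CUBIC))
E
```

```text
(no output)
```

View pics/c1.png

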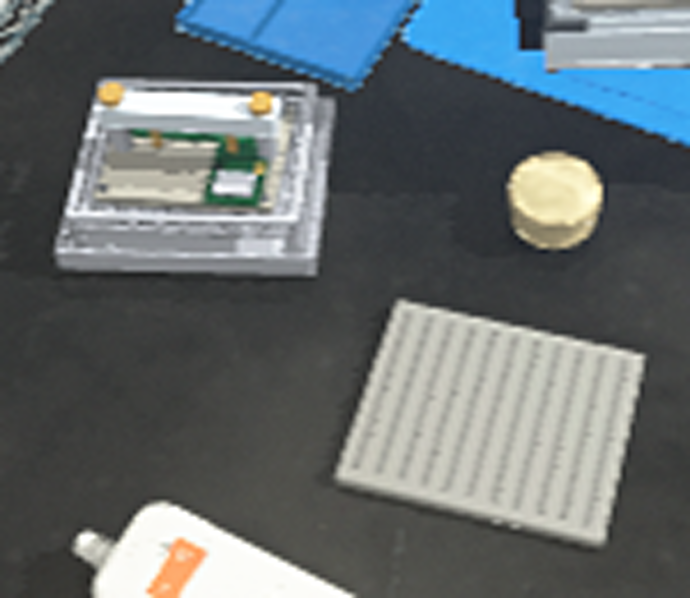

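View pics/c2.png

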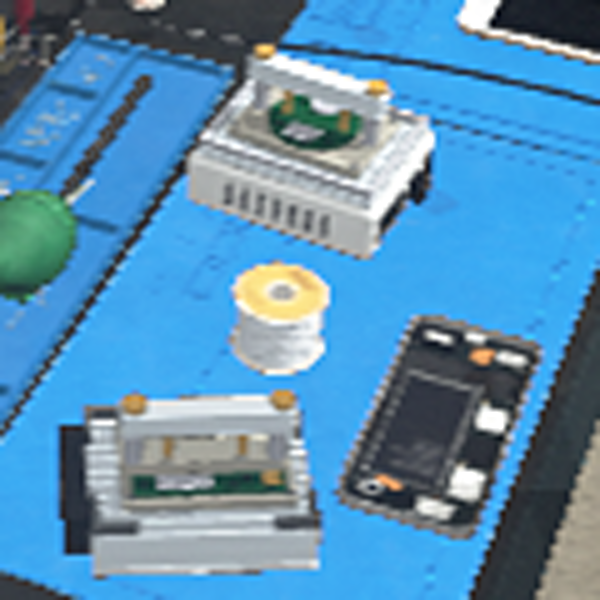

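```bash
cat > h.py <<'E'
import numpy as np
from scipy.spatial.transform import Rotation as Rot
def ray_plane(c,uv,z):
    d=np.linalg.inv(c["R"])@[(uv[0]-c["cx"])/c["fx"],(uv[1]-c["cy"])/c["fy"],1]
    o=-np.linalg.inv(c["R"])@c["t"]
    return o+d*(z-o[2])/d[2]
def wrist_plane(c,p,q,uv,z):
    a=np.array([uv[0]-c["cx"],uv[1]-c["cy"]]);r=np.hypot(*a);th=r/c["fx"]
    d=np.r_[np.sin(th)*a/max(r,1e-9),np.cos(th)]
    T=c["T_tool_cam"];M=Rot.from_quat(q).as_matrix()
    d=M@T[:3,:3]@d;o=np.asarray(p)+M@T[:3,3]
    return o+d*(z-o[2])/d[2]
E
python3 - <<'E'
from h import *
from workcell import vision
c=vision.camera("side")
def f(n,pts,o,s,z):
    P=np.array([ray_plane(c,(o[0]+u/s,o[1]+v/s),z) for u,v in pts])
    e=P[1]-P[0] if len(P)>1 else [1,0]
    print(n,P[:,:2].round(3).tolist(),P.mean(0)[:2].round(3),"yaw",np.degrees(np.arctan2(e[1],e[0])).round(1),"len",np.hypot(*e[:2]).round(3))
f("L",[(260,102),(110,93)],(205,235),4.6,.075)
f("pad",[(645,355),(400,300),(338,480),(605,545)],(205,235),4.6,.007)
f("tin",[(555,180)],(205,235),4.6,.022)
f("round",[(376,87),(264,50)],(305,135),5,.089)
f("strips",[(285,400),(134,403)],(305,135),5,.075)
f("spool",[(283,288)],(305,135),5,.037)
f("rackpan",[(315,270),(57,267)],(205,235),4.6,.005)
E
```

```text
L [[0.589, 0.207], [0.659, 0.214]] [0.624 0.211] yaw 5.6 len 0.07
pad [[0.402, 0.264], [0.516, 0.256], [0.522, 0.346], [0.408, 0.355]] [0.462 0.305] yaw -4.4 len 0.114
tin [[0.455, 0.187]] [0.455 0.187] yaw 0.0 len 1.0
round [[0.363, -0.206], [0.427, -0.233]] [ 0.395 -0.219] yaw -22.6 len 0.07
strips [[0.392, 0.042], [0.461, 0.056]] [0.427 0.049] yaw 11.5 len 0.071
spool [[0.4, -0.085]] [ 0.4   -0.085] yaw 0.0 len 1.0
rackpan [[0.559, 0.245], [0.679, 0.265]] [0.619 0.255] yaw 9.3 len 0.121
```

jog_arm(steps=[[[0.025,0.05,0.006],[0,0,-0.049]],[[0.025,0.05,0.006],[0,0,-0.049]],[[0.025,0.05,0.006],[0,0,-0.049]],[[0.025,0.05,0.006],[0,0,-0.049]],[[0.025,0.05,0.006],[0,0,-0.049]],[[0.025,0.05,0.006],[0,0,-0.049]],[[0.025,0.05,0.006],[0,0,-0.049]],[[0.025,0.05,0.006],[0,0,-0.049]]], hand=1, newtons=50)

```text
time_s: 1.2
eef_pos: [0.3583, -0.2078, 0.2675]
tcp_rot: [0.98, -0.199, 0.0, 0.0]
wrist_force: [-0.3, -0.5, -0.0]
finger_gap: 0.999
grip_force: 0.0
```

```bash
cat >> h.py <<'E'
def snap(name):
    from workcell import bot,vision
    import cv2,pickle
    s=bot.sense();c=vision.camera("wrist")
    cv2.imwrite(f"pics/{name}.png",c["frame"]);pickle.dump((s["eef_pos"],s["tcp_rot"],c),open(name+".pkl","wb"))
    print(s["time_s"],s["eef_pos"].round(4),s["tcp_rot"].round(4),s["finger_gap"],s["grip_force"])
def show(name,label,pts,z):
    import pickle
    p,q,c=pickle.load(open(name+".pkl","rb"))
    P=np.array([wrist_plane(c,p,q,x,z) for x in pts]);e=P[1]-P[0] if len(P)>1 else [1,0]
    print(label,P[:,:2].round(4).tolist(),P.mean(0)[:2].round(4),"yaw",np.degrees(np.arctan2(e[1],e[0])).round(1),"len",np.hypot(*e[:2]).round(4))
E
python3 -c "
from h import *;snap('w1')"
```

```text
1.2 [ 0.3583 -0.2078  0.2675] [ 9.801e-01 -1.985e-01  1.000e-04  0.000e+00] 0.9987193468607453 0.0
```

View pics/w1.png

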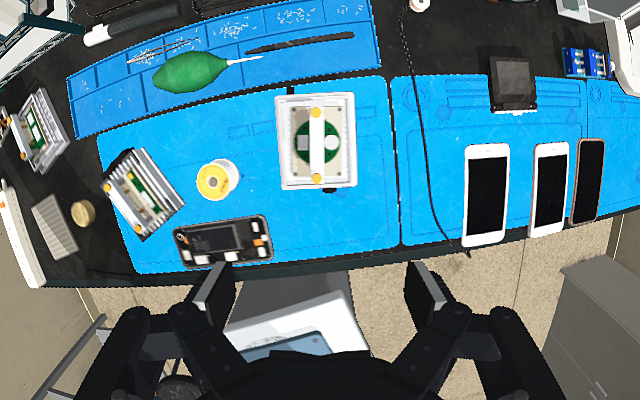

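```bash
python3 - <<'E'
from h import *
show('w1','round',[(317,179),(317,113)],.09)
show('w1','preh lip outline',[(283,189),(276,98),(351,93),(357,187)],.0495)
show('w1','spool',[(217,179)],.037)
import cv2
a=cv2.imread("pics/w1.png")
cv2.imwrite("pics/c3.png",cv2.resize(a[80:200,265:375],None,fx=5,fy=5,interpolation=cv2.INTER_CUBIC))
E
```

```text
round [[0.3617, -0.2073], [0.426, -0.2345]] [ 0.3938 -0.2209] yaw -23.0 len 0.0698
preh lip outline [[0.3577, -0.1603], [0.4606, -0.1975], [0.4321, -0.2791], [0.325, -0.2441]] [ 0.3938 -0.2203] yaw -19.9 len 0.1095
spool [[0.4015, -0.0838]] [ 0.4015 -0.0838] yaw 0.0 len 1.0
```

View pics/c3.png

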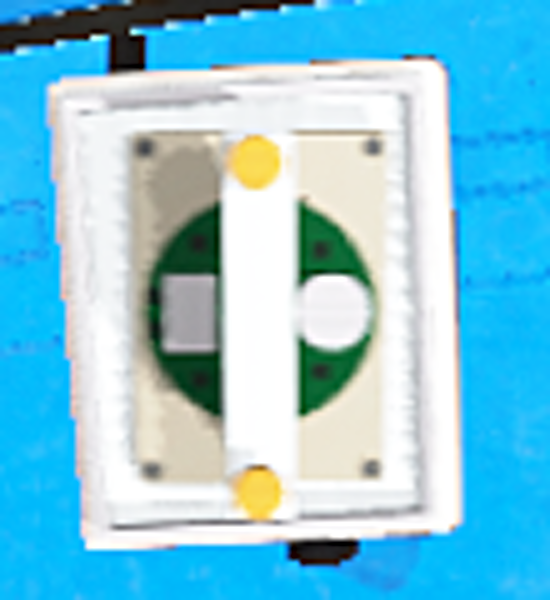

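jog_arm(steps=[[[0.01,0.04,0],[0,0,0.036]],[[0.01,0.04,0],[0,0,0.036]],[[0.01,0.04,0],[0,0,0.036]],[[0.01,0.04,0],[0,0,0.036]],[[0.01,0.04,0],[0,0,0.036]],[[0.01,0.04,0],[0,0,0.036]],[[0.01,0.04,0],[0,0,0.036]],[[0.01,0.04,0],[0,0,0.036]]])

```text
time_s: 2.25
eef_pos: [0.4181, 0.0317, 0.2672]
tcp_rot: [0.996, 0.091, -0.0, 0.0]
wrist_force: [0.5, -0.7, 0.3]
finger_gap: 0.995
grip_force: 0.0
```

```bash
python3 -c "
from h import *;snap('w2')"
```

```text
2.25 [0.4181 0.0317 0.2672] [ 0.9958  0.0912 -0.      0.    ] 0.9954964852323146 0.0
```

View pics/w2.png

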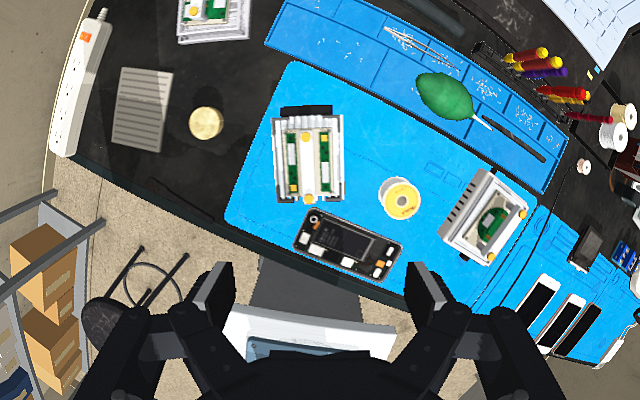

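```bash
python3 - <<'E'
from h import *
show('w1','nest',[(265+108/5,80+525/5),(265+80/5,80+105/5),(265+408/5,80+95/5),(265+424/5,80+514/5)],.0495)
show('w1','round',[(265+258/5,80+492/5),(265+254/5,80+162/5)],.09)
show('w1','roundplate',[(265+151/5,80+470/5),(265+145/5,80+147/5),(265+373/5,80+147/5),(265+371/5,80+467/5)],.053)
import cv2
a=cv2.imread("pics/w2.png")
cv2.imwrite("pics/c4.png",cv2.resize(a[90:220,250:370],None,fx=4.6,fy=4.6,interpolation=cv2.INTER_CUBIC))
E
```

```text
nest [[0.3605, -0.1664], [0.455, -0.2014], [0.4275, -0.2717], [0.3333, -0.2378]] [ 0.3941 -0.2194] yaw -20.3 len 0.1007
round [[0.3625, -0.2071], [0.427, -0.2336]] [ 0.3948 -0.2204] yaw -22.3 len 0.0698
roundplate [[0.3694, -0.1822], [0.4397, -0.2115], [0.4193, -0.2594], [0.3498, -0.2304]] [ 0.3946 -0.2209] yaw -22.7 len 0.0761
```

View pics/c4.png

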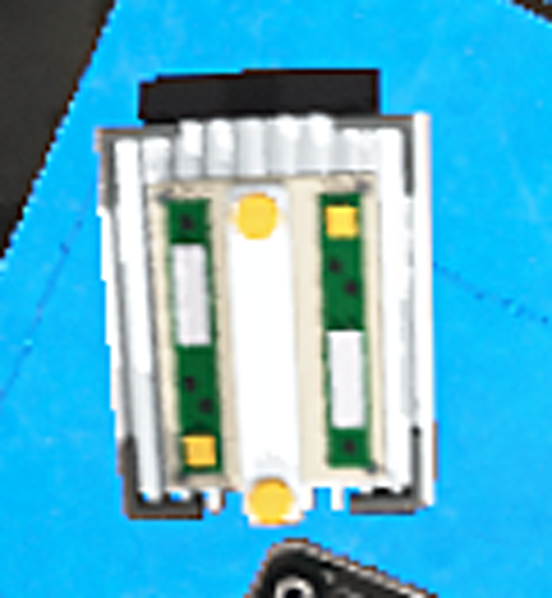

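```bash
python3 - <<'E'
from h import *
g=lambda P:[(250+u/4.6,90+v/4.6) for u,v in P]
show('w2','strips nuts',g([(271,502),(257,216)]),.076)
show('w2','strips plate corners',g([(178,478),(165,188),(362,185),(373,468)]),.037)
show('w2','cool outer',g([(128,517),(102,130),(410,125),(428,508)]),.035)
show('w2','cool inner',g([(139,495),(114,140),(404,130),(414,488)]),.035)
show('w2','spool',[(402,198)],.037)
show('w2','tin',[(206,123)],.022)
show('w2','pad',[(111,146),(120,68),(174,71),(163,153)],.007)
E
```

```text
strips nuts [[0.3922, 0.039], [0.4609, 0.0544]] [0.4265 0.0467] yaw 12.7 len 0.0703
strips plate corners [[0.3823, 0.0644], [0.46, 0.0804], [0.4698, 0.0299], [0.3948, 0.0125]] [0.4267 0.0468] yaw 11.7 len 0.0793
cool outer [[0.368, 0.0766], [0.4724, 0.0997], [0.4876, 0.0204], [0.3857, -0.0049]] [0.4284 0.048 ] yaw 12.5 len 0.1068
cool inner [[0.3749, 0.0745], [0.4702, 0.0961], [0.486, 0.0217], [0.3907, 0.0001]] [0.4305 0.0481] yaw 12.8 len 0.0977
spool [[0.4036, -0.0795]] [ 0.4036 -0.0795] yaw 0.0 len 1.0
tin [[0.4536, 0.188]] [0.4536 0.188 ] yaw 0.0 len 1.0
pad [[0.4009, 0.354], [0.5206, 0.3489], [0.519, 0.2528], [0.4016, 0.2563]] [0.4606 0.303 ] yaw -2.4 len 0.1198
```

jog_arm(steps=[[[0.0112,0.02,-0.02],[0,0,0.016]],[[0,0,-0.05],[0,0,0]],[[0,0,-0.05],[0,0,0]],[[0,0,-0.05],[0,0,0]],[[0,0,-0.05],[0,0,0]],[[0,0,-0.045],[0,0,0]],[[0,0,-0.0285],[0,0,0]],[[0,0,0],[0,0,0]]])

```text
time_s: 3.3
eef_pos: [0.425, 0.0458, 0.0459]
tcp_rot: [0.994, 0.106, -0.002, -0.001]
wrist_force: [1.0, -0.1, 0.7]
finger_gap: 1.001
grip_force: 0.0
```

jog_arm(steps=[[[0,0,0],[0,0,0]],[[0,0,0],[0,0,0]],[[0,0,0],[0,0,0]],[[0,0,0],[0,0,0]],[[0,0,0],[0,0,0]],[[0,0,0],[0,0,0]],[[0,0,0],[0,0,0]],[[0,0,0],[0,0,0]]], hand=0, newtons=50)

```text
time_s: 4.3
eef_pos: [0.4268, 0.0458, 0.0478]
tcp_rot: [0.994, 0.106, 0.0, 0.0]
wrist_force: [-1.4, 0.4, 6.4]
finger_gap: 0.148
grip_force: 49.4
```

jog_arm(steps=[[[0,0,0.01],[0,0,0]],[[0,0,0.02],[0,0,0]],[[0,0,0.025],[0,0,0]],[[0,0,0.025],[0,0,0]],[[0.003,0.023,0],[0,0,-0.01]],[[0.006,0.043,0],[0,0,-0.017]],[[0.006,0.043,0],[0,0,-0.017]],[[0.006,0.043,0],[0,0,-0.017]]])

```text
time_s: 5.3
eef_pos: [0.4419, 0.1608, 0.1073]
tcp_rot: [0.999, 0.044, -0.0, 0.0]
wrist_force: [1.2, 0.6, -1.7]
finger_gap: 0.153
grip_force: 49.1
```

jog_arm(steps=[[[0.006,0.043,0],[0,0,-0.017]],[[0.006,0.043,0],[0,0,-0.017]],[[0.006,0.043,0],[0,0,-0.017]],[[0.006,0.042,0],[0,0,-0.017]],[[0,0.02,0],[0,0,-0.008]],[[0,0,0],[0,0,0]],[[0,0,0],[0,0,0]],[[0,0,0],[0,0,0]]])

```text
time_s: 6.3
eef_pos: [0.4601, 0.3023, 0.1072]
tcp_rot: [1.0, -0.031, -0.0, 0.0]
wrist_force: [1.1, -0.7, -1.8]
finger_gap: 0.151
grip_force: 49.1
```

```bash
python3 -c "
from h import *;snap('w3')"
```

```text
6.3 [0.4601 0.3023 0.1072] [ 9.995e-01 -3.140e-02 -2.000e-04  2.000e-04] 0.15070336818597774 49.09961700439453
```

View pics/w3.png

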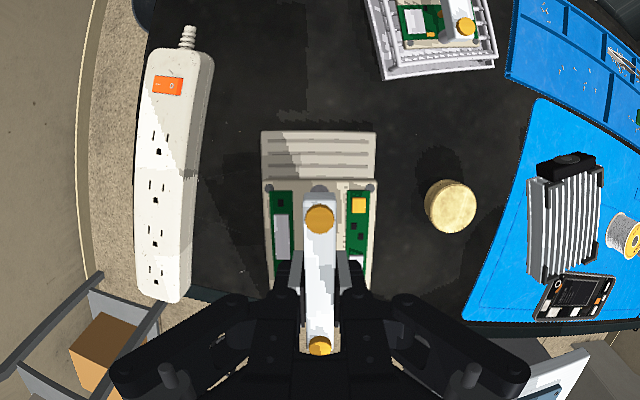

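jog_arm(steps=[[[0,0,-0.015],[0,0,0]],[[0,0,-0.028],[0,0,0]],[[0,0,-0.028],[0,0,0]],[[0,0,-0.018],[0,0,0]],[[0,0,-0.01],[0,0,0]],[[0,0,-0.006],[0,0,0]],[[0,0,-0.003],[0,0,0]],[[0,0,0],[0,0,0]]])

```text
time_s: 7.35
eef_pos: [0.4604, 0.3032, 0.0265]
tcp_rot: [1.0, -0.031, 0.0, -0.0]
wrist_force: [-0.4, -0.5, -1.6]
finger_gap: 0.152
grip_force: 49.1
```

```bash
python3 -c "
from h import *
show('w3','strips nuts held',[(320,346),(320,219)],.1353)
show('w3','cool outer',[(534,283),(529,178),(603,174),(594,266)],.035)
show('w3','tin',[(453,205)],.022)
from workcell import bot;s=bot.sense();print(s['wrist_force'],s['eef_pos'])"
```

```text
strips nuts held [[0.4265, 0.3037], [0.4953, 0.2994]] [0.4609 0.3016] yaw -3.6 len 0.0689
cool outer [[0.372, 0.0909], [0.481, 0.1231], [0.4829, 0.0158], [0.3754, -0.0065]] [0.4278 0.0558] yaw 16.4 len 0.1136
tin [[0.4569, 0.1909]] [0.4569 0.1909] yaw 0.0 len 1.0
[-0.40914356 -0.48799096 -1.59108978] [0.46041331 0.30320319 0.02650312]
```

jog_arm(steps=[[[0,0,-0.001],[0,0,0]],[[0,0,-0.001],[0,0,0]],[[0,0,-0.001],[0,0,0]],[[0,0,0],[0,0,0]],[[0,0,0],[0,0,0]],[[0,0,0],[0,0,0]],[[0,0,0],[0,0,0]],[[0,0,0],[0,0,0]]])

```text
time_s: 8.35
eef_pos: [0.4604, 0.3033, 0.0248]
tcp_rot: [1.0, -0.031, 0.0, -0.0]
wrist_force: [-2.3, -0.1, 4.6]
finger_gap: 0.15
grip_force: 50.1
```

jog_arm(steps=[[[0,0,0],[0,0,0]],[[0,0,0],[0,0,0]],[[0,0,0],[0,0,0]],[[0,0,0],[0,0,0]],[[0,0,0],[0,0,0]],[[0,0,0.03],[0,0,0]],[[0,0,0.05],[0,0,0]],[[0,0,0.06],[0,0,0]]], hand=1)

```text
time_s: 9.35
eef_pos: [0.4595, 0.3028, 0.1292]
tcp_rot: [1.0, -0.031, -0.001, 0.0]
wrist_force: [0.8, 0.0, -0.8]
finger_gap: 0.999
grip_force: 0.0
```

jog_arm(steps=[[[-0.004,-0.03,0.04],[0,0,-0.01]],[[-0.008,-0.06,0.04],[0,0,-0.016]],[[-0.009,-0.07,0],[0,0,-0.016]],[[-0.009,-0.07,0],[0,0,-0.016]],[[-0.009,-0.07,0],[0,0,-0.016]],[[-0.009,-0.07,0],[0,0,-0.016]],[[-0.009,-0.07,0],[0,0,-0.016]],[[-0.009,-0.07,0],[0,0,-0.016]]])

```text
time_s: 10.35
eef_pos: [0.4102, -0.081, 0.1892]
tcp_rot: [0.988, -0.153, 0.0, 0.0]
wrist_force: [-0.2, 0.6, -0.4]
finger_gap: 1.001
grip_force: 0.0
```

jog_arm(steps=[[[-0.009,-0.07,0],[0,0,-0.016]],[[-0.009,-0.07,0],[0,0,-0.016]],[[-0.004,-0.049,0],[0,0,-0.012]],[[0,0,-0.03],[0,0,0]],[[0,0,-0.03],[0,0,0]],[[0,0,0],[0,0,0]],[[0,0,0],[0,0,0]],[[0,0,0],[0,0,0]]])

```text
time_s: 11.35
eef_pos: [0.3948, -0.2215, 0.145]
tcp_rot: [0.981, -0.196, 0.001, 0.001]
wrist_force: [0.4, -0.6, -0.2]
finger_gap: 0.997
grip_force: 0.0
```

```bash
python3 -c "
from h import *;snap('w4')"
```

```text
11.35 [ 0.3948 -0.2215  0.145 ] [ 9.807e-01 -1.956e-01  9.000e-04  5.000e-04] 0.9971009076466165 0.0
```

View pics/w4.png

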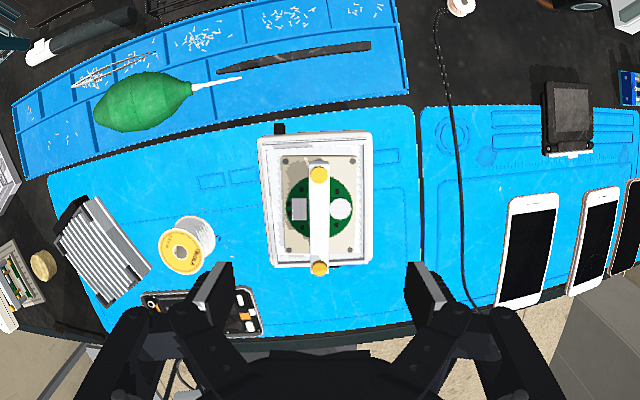

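jog_arm(steps=[[[0,0,-0.03],[0,0,0]],[[0,0,-0.03],[0,0,0]],[[0,0,-0.025],[0,0,0]],[[0,0,-0.015],[0,0,0]],[[0,0,-0.01],[0,0,0]],[[0,0,0],[0,0,0]],[[0,0,0],[0,0,0]],[[0,0,0],[0,0,0]]])

```text
time_s: 12.4
eef_pos: [0.3945, -0.2214, 0.0619]
tcp_rot: [0.981, -0.196, 0.0, 0.0]
wrist_force: [0.5, -0.1, 0.6]
finger_gap: 1.001
grip_force: 0.0
```

jog_arm(steps=[[[0,0,0],[0,0,0]],[[0,0,0],[0,0,0]],[[0,0,0],[0,0,0]],[[0,0,0],[0,0,0]],[[0,0,0],[0,0,0]],[[0,0,0],[0,0,0]],[[0,0,0],[0,0,0]],[[0,0,0],[0,0,0]]], hand=0)

```text
time_s: 13.4
eef_pos: [0.3943, -0.2212, 0.0615]
tcp_rot: [0.981, -0.196, 0.0, 0.0]
wrist_force: [-0.6, 0.1, 3.4]
finger_gap: 0.156
grip_force: 49.3
```

```bash
python3 -c "
from h import *
show('w4','round nuts',[(319,268),(319,174)],.09)
show('w4','nest in',[(276,264),(265,144),(367,138),(369,261)],.0495)
show('w4','spool',[(183,252)],.037)
"
```

```text
round nuts [[0.3627, -0.2087], [0.4273, -0.2356]] [ 0.395  -0.2221] yaw -22.6 len 0.0701
nest in [[0.3593, -0.166], [0.4578, -0.2026], [0.4316, -0.2777], [0.3304, -0.243]] [ 0.3948 -0.2223] yaw -20.3 len 0.1051
spool [[0.398, -0.0797]] [ 0.398  -0.0797] yaw 0.0 len 1.0
```

jog_arm(steps=[[[0,0,0.01],[0,0,0]],[[0,0,0.02],[0,0,0]],[[0,0,0.025],[0,0,0]],[[0,0,0.012],[0,0,0]],[[0.0025,0.02,0],[0,0,0.017]],[[0.0052,0.04,0],[0,0,0.035]],[[0.0052,0.04,0],[0,0,0.035]],[[0.0052,0.04,0],[0,0,0.035]]])

```text
time_s: 14.4
eef_pos: [0.4069, -0.114, 0.1108]
tcp_rot: [0.997, -0.073, -0.001, -0.001]
wrist_force: [0.3, 0.9, -1.6]
finger_gap: 0.148
grip_force: 48.8
```

jog_arm(steps=[[[0.0052,0.04,0],[0,0,0.035]],[[0.0052,0.04,0],[0,0,0.035]],[[0.0052,0.04,0],[0,0,0.035]],[[0.0052,0.04,0],[0,0,0.035]],[[0.0052,0.04,0],[0,0,0.035]],[[0.002,0.019,0],[0,0,0.0085]],[[0,0,0],[0,0,0]],[[0,0,0],[0,0,0]]])

```text
time_s: 15.4
eef_pos: [0.4285, 0.0477, 0.1115]
tcp_rot: [0.994, 0.108, -0.0, 0.0]
wrist_force: [-0.1, -0.3, -1.3]
finger_gap: 0.153
grip_force: 48.9
```

```bash
python3 -c "
from h import *;snap('w5')"
```

```text
15.4 [0.4285 0.0477 0.1115] [ 9.942e-01  1.080e-01 -3.000e-04  1.000e-04] 0.1526571401275645 48.910412192344666
```

View pics/w5.png

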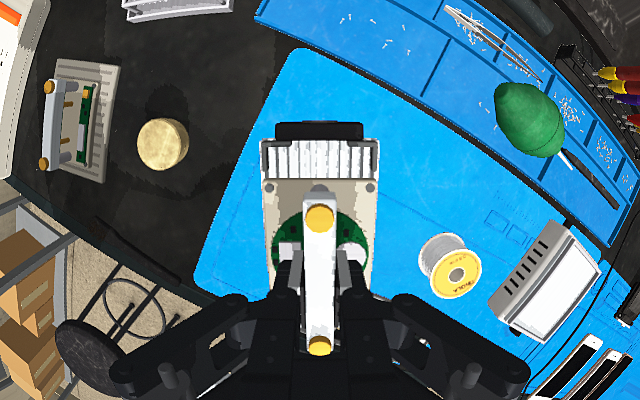

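```bash
python3 -c "
from h import *
show('w5','far edge',[(262,141),(378,140)],.036)
show('w5','nuts',[(320,346),(320,219)],.1395)
import numpy as np
for c in ((.429,.048),):
  a=np.radians(12.5);print(np.array(c)+.054*np.array([np.cos(a),np.sin(a)]))
show('w5','preh in',[(541,338),(488,299)],.0495)
"
```

```text
far edge [[0.4735, 0.0995], [0.492, 0.0187]] [0.4828 0.0591] yaw -77.1 len 0.0829
nuts [[0.3956, 0.0401], [0.4629, 0.0549]] [0.4293 0.0475] yaw 12.4 len 0.0689
[0.48171998 0.05968774]
preh in [[0.3382, -0.2302], [0.3845, -0.1194]] [ 0.3614 -0.1748] yaw 67.3 len 0.1201
```

jog_arm(steps=[[[0,0,-0.015],[0,0,0]],[[0,0,-0.025],[0,0,0]],[[0,0,-0.02],[0,0,0]],[[0,0,-0.01],[0,0,0]],[[0,0,-0.005],[0,0,0]],[[0,0,0],[0,0,0]],[[0,0,0],[0,0,0]],[[0,0,0],[0,0,0]]])

```text
time_s: 16.45
eef_pos: [0.4291, 0.0481, 0.0558]
tcp_rot: [0.994, 0.108, 0.0, 0.0]
wrist_force: [-0.1, 0.2, -1.5]
finger_gap: 0.154
grip_force: 48.9
```

jog_arm(steps=[[[0,0,-0.004],[0,0,0]],[[0,0,-0.003],[0,0,0]],[[0,0,-0.002],[0,0,0]],[[0,0,-0.0015],[0,0,0]],[[0,0,-0.001],[0,0,0]],[[0,0,-0.0005],[0,0,0]],[[0,0,0],[0,0,0]],[[0,0,0],[0,0,0]]])

```text
time_s: 17.45
eef_pos: [0.4287, 0.0481, 0.0475]
tcp_rot: [0.994, 0.108, 0.0, 0.0]
wrist_force: [-5.0, -0.7, 13.7]
finger_gap: 0.153
grip_force: 51.0
```

jog_arm(steps=[[[0,0,0],[0,0,0]],[[0,0,0],[0,0,0]],[[0,0,0],[0,0,0]],[[0,0,0],[0,0,0]],[[0,0,0],[0,0,0]],[[0,0,0.03],[0,0,0]],[[0,0,0.06],[0,0,0]],[[0,0,0.06],[0,0,0]]], hand=1)

```text
time_s: 18.45
eef_pos: [0.4283, 0.0481, 0.1599]
tcp_rot: [0.994, 0.108, -0.001, -0.0]
wrist_force: [0.5, -0.1, -0.8]
finger_gap: 1.001
grip_force: 0.0
```

jog_arm(steps=[[[0.02,0.016,0.01],[0,0,-0.008]],[[0.035,0.03,0.02],[0,0,-0.01]],[[0.045,0.04,0.02],[0,0,-0.01]],[[0.045,0.04,0],[0,0,-0.01]],[[0.045,0.04,0],[0,0,0]],[[0.035,0.03,0],[0,0,0]],[[0.018,0.013,0],[0,0,0]],[[0,0,0],[0,0,0]]])

```text
time_s: 19.45
eef_pos: [0.6113, 0.2054, 0.1955]
tcp_rot: [0.997, 0.071, -0.0, 0.0]
wrist_force: [0.2, -0.2, 0.2]
finger_gap: 1.003
grip_force: 0.0
```

```bash
python3 -c "
from h import *;snap('w6')
import cv2
a=cv2.imread('pics/w6.png');cv2.imwrite('pics/c6.png',cv2.resize(a[100:300,190:450],None,fx=3,fy=3,interpolation=cv2.INTER_CUBIC))"
```

```text
19.45 [0.6113 0.2054 0.1955] [ 9.975e-01  7.080e-02 -5.000e-04  0.000e+00] 1.0030623384956159 0.0
```

View pics/c6.png

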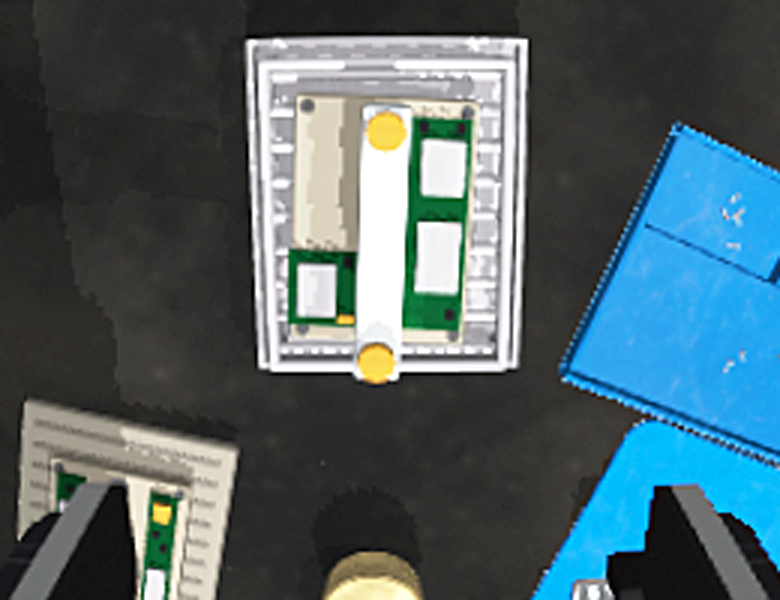

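```bash
python3 -c "
from h import *
g=lambda P:[(190+u/3,100+v/3) for u,v in P]
show('w6','L nuts',g([(376,363),(386,131)]),.076)
show('w6','L plate',g([(303,330),(307,105),(470,113),(457,336)]),.037)
show('w6','guard outer',g([(270,366),(260,60),(518,60),(506,366)]),.037)
show('w6','guard inner',g([(277,352),(270,70),(507,70),(497,352)]),.037)
"
```

```text
L nuts [[0.5881, 0.2057], [0.6581, 0.2126]] [0.6231 0.2092] yaw 5.6 len 0.0703
L plate [[0.5815, 0.2308], [0.6584, 0.2386], [0.6632, 0.1858], [0.5868, 0.1778]] [0.6225 0.2083] yaw 5.8 len 0.0773
guard outer [[0.5665, 0.2408], [0.6711, 0.2557], [0.6829, 0.1731], [0.5782, 0.1588]] [0.6247 0.2071] yaw 8.1 len 0.1057
guard inner [[0.5721, 0.2389], [0.6683, 0.2521], [0.6791, 0.1761], [0.5829, 0.1629]] [0.6256 0.2075] yaw 7.8 len 0.0971
```

jog_arm(steps=[[[0.0153,0.005,-0.01],[0,0,-0.021]],[[0,0,-0.04],[0,0,0]],[[0,0,-0.05],[0,0,0]],[[0,0,-0.05],[0,0,0]],[[0,0,-0.03],[0,0,0]],[[0,0,-0.017],[0,0,0]],[[0,0,0],[0,0,0]],[[0,0,0],[0,0,0]]])

```text
time_s: 20.5
eef_pos: [0.6233, 0.2086, 0.0501]
tcp_rot: [0.999, 0.049, 0.001, -0.0]
wrist_force: [0.0, 0.3, 0.1]
finger_gap: 1.001
grip_force: 0.0
```

jog_arm(steps=[[[0,0,0],[0,0,0]],[[0,0,0],[0,0,0]],[[0,0,0],[0,0,0]],[[0,0,0],[0,0,0]],[[0,0,0],[0,0,0]],[[0,0,0],[0,0,0]],[[0,0,0],[0,0,0]],[[0,0,0],[0,0,0]]], hand=0)

```text
time_s: 21.5
eef_pos: [0.6226, 0.2086, 0.0489]
tcp_rot: [0.999, 0.049, 0.0, -0.0]
wrist_force: [-0.2, -0.4, 3.3]
finger_gap: 0.152
grip_force: 49.4
```

jog_arm(steps=[[[0,0,0.015],[0,0,0]],[[0,0,0.03],[0,0,0]],[[0,0,0.035],[0,0,0]],[[0,0,0.027],[0,0,0]],[[-0.012,-0.022,0],[0,0,-0.009]],[[-0.0239,-0.045,0],[0,0,-0.0175]],[[-0.0239,-0.045,0],[0,0,-0.0175]],[[-0.0239,-0.045,0],[0,0,-0.0175]]])

```text
time_s: 22.5
eef_pos: [0.5588, 0.09, 0.1292]
tcp_rot: [1.0, -0.012, -0.0, 0.0]
wrist_force: [0.4, -0.5, -1.3]
finger_gap: 0.15
grip_force: 48.9
```

jog_arm(steps=[[[-0.0239,-0.045,0],[0,0,-0.0175]],[[-0.0239,-0.045,0],[0,0,-0.0175]],[[-0.0239,-0.045,0],[0,0,-0.0175]],[[-0.0239,-0.045,0],[0,0,-0.0175]],[[-0.0239,-0.045,0],[0,0,-0.0175]],[[-0.0239,-0.045,0],[0,0,-0.0175]],[[-0.0239,-0.045,0],[0,0,-0.0175]],[[-0.0239,-0.045,0],[0,0,-0.0175]]])

```text
time_s: 23.5
eef_pos: [0.4155, -0.1801, 0.1294]
tcp_rot: [0.988, -0.152, 0.0, 0.0]
wrist_force: [0.0, -0.9, -1.1]
finger_gap: 0.151
grip_force: 48.9
```

jog_arm(steps=[[[-0.0239,-0.045,0],[0,0,-0.0175]],[[-0.0055,-0.01,0],[0,0,-0.009]],[[0,0,0],[0,0,0]],[[0,0,-0.015],[0,0,0]],[[0,0,-0.02],[0,0,0]],[[0,0,-0.015],[0,0,0]],[[0,0,0],[0,0,0]],[[0,0,0],[0,0,0]]])

```text
time_s: 24.5
eef_pos: [0.3945, -0.2203, 0.0915]
tcp_rot: [0.984, -0.177, 0.0, 0.0]
wrist_force: [0.8, -0.2, -0.8]
finger_gap: 0.151
grip_force: 49.0
```

```bash
python3 -c "
from h import *;snap('w7')"
```

```text
24.5 [ 0.3945 -0.2203  0.0915] [ 9.841e-01 -1.773e-01  1.000e-04  0.000e+00] 0.1513006903531821 49.014068841934204
```

View pics/w7.png

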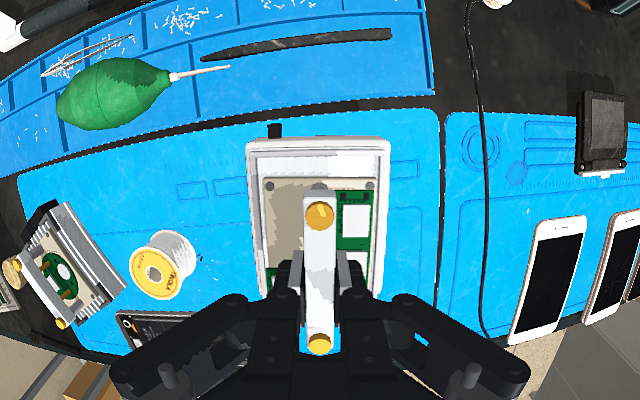

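jog_arm(steps=[[[0,0,-0.01],[0,0,0]],[[0,0,-0.01],[0,0,0]],[[0,0,-0.008],[0,0,0]],[[0,0,-0.005],[0,0,0]],[[0,0,-0.003],[0,0,0]],[[0,0,-0.0015],[0,0,0]],[[0,0,-0.001],[0,0,0]],[[0,0,0],[0,0,0]]])

```text
time_s: 25.55
eef_pos: [0.3943, -0.2205, 0.0629]
tcp_rot: [0.984, -0.178, 0.0, 0.0]
wrist_force: [-1.1, 0.5, 2.8]
finger_gap: 0.154
grip_force: 49.5
```

```bash
python3 -c "
from h import *
show('w7','nuts held',[(320,344),(320,215)],.1175)
show('w7','far inner corners',[(256,154),(382,149)],.0495)
a=np.radians(-20.4);c=np.array([.394,-.2203]);u=np.array([np.cos(a),np.sin(a)]);n=np.array([-u[1],u[0]])
print(c+.05*u+.038*n,c+.05*u-.038*n)
"
```

```text
nuts held [[0.3623, -0.2093], [0.4283, -0.2338]] [ 0.3953 -0.2215] yaw -20.4 len 0.0704
far inner corners [[0.4557, -0.2024], [0.4317, -0.2756]] [ 0.4437 -0.239 ] yaw -108.1 len 0.0771
[ 0.45410984 -0.20211189] [ 0.42761836 -0.27334532]
```

jog_arm(steps=[[[0,0,0],[0,0,0]],[[0,0,0],[0,0,0]],[[0,0,0],[0,0,0]],[[0,0,0],[0,0,0]],[[0,0,0],[0,0,0]],[[0,0,0.03],[0,0,0]],[[0,0,0.06],[0,0,0]],[[0,0,0.07],[0,0,0]]], hand=1)

```text
time_s: 26.55
eef_pos: [0.3936, -0.2199, 0.1832]
tcp_rot: [0.984, -0.178, -0.001, -0.001]
wrist_force: [1.8, -0.5, 0.5]
finger_gap: 1.001
grip_force: 0.0
```

jog_arm(steps=[[[0.004,0.03,0],[0,0,0.008]],[[0.008,0.06,0],[0,0,0.014]],[[0.009,0.07,0],[0,0,0.014]],[[0.009,0.07,0],[0,0,0.014]],[[0.009,0.07,0],[0,0,0.014]],[[0.009,0.07,0],[0,0,0.014]],[[0.009,0.07,0],[0,0,0.014]],[[0.009,0.07,0],[0,0,0.014]]])

```text
time_s: 27.55
eef_pos: [0.4437, 0.1639, 0.1827]
tcp_rot: [0.997, -0.072, 0.0, 0.0]
wrist_force: [1.3, 0.0, 0.4]
finger_gap: 1.0
grip_force: 0.0
```

jog_arm(steps=[[[0.009,0.07,0],[0,0,0.014]],[[0.009,0.07,0],[0,0,0.014]],[[0.0045,0.048,0],[0,0,0.0126]],[[0,0,0],[0,0,0]],[[0,0,-0.04],[0,0,0]],[[0,0,-0.05],[0,0,0]],[[0,0,0],[0,0,0]],[[0,0,0],[0,0,0]]])

```text
time_s: 28.55
eef_pos: [0.4613, 0.3027, 0.1162]
tcp_rot: [0.999, -0.032, 0.001, -0.0]
wrist_force: [0.6, 0.1, 0.5]
finger_gap: 1.003
grip_force: 0.0
```

jog_arm(steps=[[[0,0,-0.03],[0,0,0]],[[0,0,-0.03],[0,0,0]],[[0,0,-0.03],[0,0,0]],[[0,0,-0.015],[0,0,0]],[[0,0,-0.01],[0,0,0]],[[0,0,-0.005],[0,0,0]],[[0,0,0],[0,0,0]],[[0,0,0],[0,0,0]]])

```text
time_s: 29.55
eef_pos: [0.461, 0.3033, 0.0256]
tcp_rot: [0.999, -0.032, 0.0, -0.0]
wrist_force: [1.5, -0.3, 0.4]
finger_gap: 1.001
grip_force: 0.0
```

jog_arm(steps=[[[0,0,0],[0,0,0]],[[0,0,0],[0,0,0]],[[0,0,0],[0,0,0]],[[0,0,0],[0,0,0]],[[0,0,0],[0,0,0]],[[0,0,0],[0,0,0]],[[0,0,0],[0,0,0]],[[0,0,0],[0,0,0]]], hand=0)

```text
time_s: 30.55
eef_pos: [0.4608, 0.3032, 0.0252]
tcp_rot: [0.999, -0.032, 0.0, -0.0]
wrist_force: [0.7, -0.6, 2.9]
finger_gap: 0.151
grip_force: 49.2
```

jog_arm(steps=[[[0,0,0.012],[0,0,0]],[[0,0,0.025],[0,0,0]],[[0,0,0.035],[0,0,0]],[[0,0,0.035],[0,0,0]],[[0.014,-0.008,0],[0,0,0.006]],[[0.03,-0.0175,0],[0,0,0.014]],[[0.03,-0.0175,0],[0,0,0.014]],[[0.03,-0.0175,0],[0,0,0.014]]])

```text
time_s: 31.55
eef_pos: [0.539, 0.2565, 0.1036]
tcp_rot: [1.0, 0.017, -0.001, 0.0]
wrist_force: [0.2, 0.1, -1.6]
finger_gap: 0.152
grip_force: 48.8
```

jog_arm(steps=[[[0.03,-0.0175,0],[0,0,0.014]],[[0.03,-0.0175,0],[0,0,0.014]],[[0.03,-0.0175,0],[0,0,0.014]],[[0.025,-0.015,0],[0,0,0.012]],[[0,0,0],[0,0,0]],[[0,0,-0.02],[0,0,0]],[[0,0,-0.02],[0,0,0]],[[0,0,0],[0,0,0]]])

```text
time_s: 32.55
eef_pos: [0.6225, 0.2073, 0.0726]
tcp_rot: [0.998, 0.07, -0.003, 0.0]
wrist_force: [-0.4, -0.3, -2.2]
finger_gap: 0.147
grip_force: 48.8
```

jog_arm(steps=[[[0,0,0],[0,0,0]],[[0,0,-0.01],[0,0,0]],[[0,0,-0.01],[0,0,0]],[[0,0,-0.008],[0,0,0]],[[0,0,-0.004],[0,0,0]],[[0,0,-0.002],[0,0,0]],[[0,0,0],[0,0,0]],[[0,0,0],[0,0,0]]])

```text
time_s: 33.55
eef_pos: [0.6251, 0.2071, 0.0501]
tcp_rot: [0.998, 0.07, 0.0, -0.0]
wrist_force: [-0.1, -0.9, -2.8]
finger_gap: 0.15
grip_force: 48.9
```

Still hanging; 2.4 mm more.

jog_arm(steps=[[[0,0,-0.001],[0,0,0]],[[0,0,-0.001],[0,0,0]],[[0,0,-0.001],[0,0,0]],[[0,0,-0.0002],[0,0,0]],[[0,0,0],[0,0,0]],[[0,0,0],[0,0,0]],[[0,0,0],[0,0,0]],[[0,0,0],[0,0,0]]])

```text
time_s: 34.55
eef_pos: [0.6249, 0.2071, 0.0482]
tcp_rot: [0.998, 0.07, 0.0, -0.0]
wrist_force: [-3.2, -1.5, 5.9]
finger_gap: 0.151
grip_force: 49.8
```

Resting on the wires. Release, rise, and back off towards a view of everything.

jog_arm(steps=[[[0,0,0],[0,0,0]],[[0,0,0],[0,0,0]],[[0,0,0],[0,0,0]],[[0,0,0],[0,0,0]],[[0,0,0],[0,0,0]],[[0,0,0.03],[0,0,0]],[[0,0,0.06],[0,0,0]],[[0,0,0.08],[0,0,0]]], hand=1)

```text
time_s: 35.55
eef_pos: [0.6237, 0.2069, 0.1744]
tcp_rot: [0.998, 0.07, -0.002, 0.0]
wrist_force: [1.3, 0.5, -0.5]
finger_gap: 1.001
grip_force: 0.0
```

jog_arm(steps=[[[-0.02,-0.02,0.05],[0,0,0]],[[-0.04,-0.04,0.05],[0,0,0]],[[-0.045,-0.045,0.02],[0,0,0]],[[-0.045,-0.045,0],[0,0,0]],[[-0.045,-0.045,0],[0,0,0]],[[-0.03,-0.03,0],[0,0,0]],[[0,0,0],[0,0,0]],[[0,0,0],[0,0,0]]])

```text
time_s: 36.55
eef_pos: [0.4567, 0.0385, 0.2652]
tcp_rot: [0.998, 0.07, 0.001, -0.0]
wrist_force: [-0.8, 0.5, -0.5]
finger_gap: 1.001
grip_force: 0.0
```

```bash
python3 -c "
from h import *;snap('w8')
import cv2
a=cv2.imread('pics/w8.png');cv2.imwrite('pics/c8.png',cv2.resize(a[:300],(800,375),interpolation=cv2.INTER_CUBIC))
from workcell import vision
s=vision.camera('side')['frame'];b=cv2.resize(s[140:305,200:430],None,fx=3.4,fy=3.4,interpolation=cv2.INTER_CUBIC);print(b.shape);cv2.imwrite('pics/c9.png',b)"
```

```text
36.55 [0.4567 0.0385 0.2652] [ 9.976e-01  6.970e-02  6.000e-04 -1.000e-04] 1.0005447922012698 0.0
(561, 782, 3)
```

View pics/c9.png

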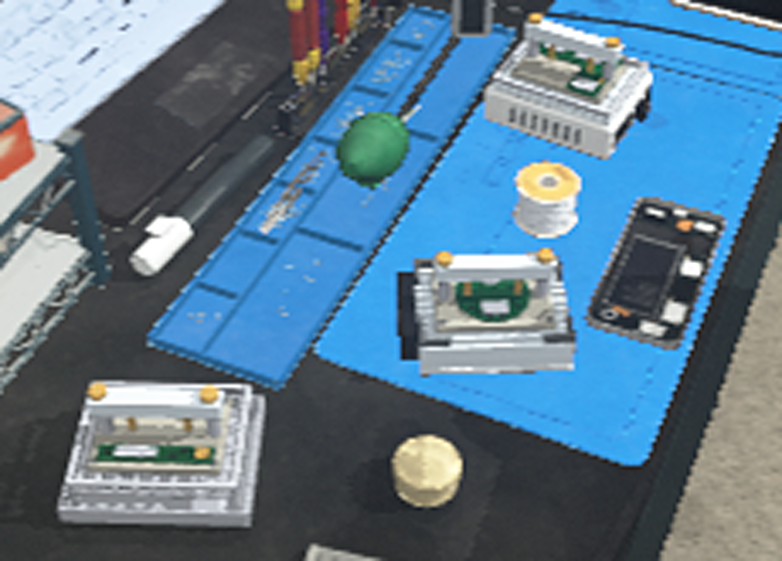

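```bash
python3 - <<'E'
from h import *
from workcell import vision,bot
c=vision.camera("side")
for n,P,z in (("L",[(535,19),(613,42)],.09),("round",[(444,259),(543,257)],.076),("strips",[(97,391),(208,394)],.076)):
    p=np.array([ray_plane(c,(200+u/3.4,140+v/3.4),z) for u,v in P]);d=p[0]-p[1]
    print(n,p.mean(0)[:2].round(4),np.degrees(np.arctan2(d[1],d[0])).round(1),np.hypot(*d[:2]).round(3))
print(bot.job_done())
E
```

```text
L [ 0.3954 -0.2161] -19.6 0.07
round [0.4304 0.0528] 11.5 0.068
strips [0.6252 0.2095] 8.0 0.07
the job is handed in; nothing more can be done
None
```

All three fixtures are at their next stations: L-board on the preheater, round board on the cooling block, strip boards on the drain rack. Each is seated and released, the last camera check put each centre within about 5 mm of its nest, the tin and spool look unmoved, and the job is handed in at about 37 s; no verdict was returned.

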